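# Spring check of a telescoping pointer rod

### The job

Lift the sprung pointer rod out of the parts caddy, slide its round foot into the slotted anchor so that the foot is caught under the fork and the rod stands upright in the slot, then pull its head straight up against the spring until the mark ring on the inner rod has just come out level with the mouth of the tube. Do not stretch the rod well beyond the mark, leave everything else where it is, and finish while still holding the rod drawn out to the mark.

Things in the scene. Friction and masses are not known exactly. Their poses are not given: they have to be found in the camera images.
- rod_head (a point): Centre of the rod's grip head: black ribbed upright cylinder, 24 mm diameter, 28 mm high, with a 12 mm steel cone on top. The rod stands in one cell of the caddy, the tallest thing there: 178 mm from foot underside to cone tip; closed, this point is 152 mm above the foot's underside. Below the head 16 mm of bare 10 mm inner rod shows, then the tube. Round: yaw means nothing. Some 0.18 kg.
- pointer_rod: Outer tube of the sprung pointer rod; origin at the centre of the foot's underside, z up along the rod. The foot is a round flange 36 mm in diameter, 8 mm thick; above it an aluminium tube 20 mm in diameter (22.4 mm at short collars at both ends) reaches to its mouth, 122 mm above the foot's underside. The inner rod with the head slides out of the mouth.
- rod_foot (a point): Centre of the underside of the rod's foot.
- pointer_core (a joint): How far the inner rod is drawn out, m: 0 closed, 0.070 its stop. The mark is a black ring 3.5 mm wide round the inner rod, hidden in the tube at first; its lower edge is level with the tube's mouth at 0.040. The spring pulls back with 4 N when closed, 12 N at the mark, so the tube hangs closed when the rod is lifted by its head, and snaps shut if let go.
- caddy: Fixed plywood caddy, 148 mm (its x) by 100 mm (its y), open above, 55 mm high, floor 4 mm thick, with 4 mm walls between 3 x 2 square cells 44 mm wide (centres at x = -48, 0, +48 mm and y = -24, +24 mm). Origin: centre of its underside.
- anchor: Fixed slotted anchor, 96 x 96 mm, 38 mm high. Origin: centre of its underside; x points into the slot. Base plate 10 mm thick; over it an aluminium fork plate 30 to 38 mm above the bench; the foot slides in the gap (20 mm high, 52 mm wide). The fork's slot, 28 mm wide, opens to -x (robot's side), its mouth flared to 48 mm at x = -33 mm, and ends at x = +22 mm.
- anchor_seat (a point): On the anchor's base plate (10 mm above the bench) on the slot's centre line, 6 mm along x from the anchor's origin: here the centre of the foot belongs. A tube pushed to the slot's end stands about 6 mm further in, which is as good. The frame is that of the anchor.
- bar_stock_mid (a point): Plain round steel bar standing in the caddy, 20 mm in diameter, 92 mm high; point 45 mm above its underside. Not to be moved.
- pipe_piece_mid (a point): Copper pipe piece with a brass collar at its foot, standing in the caddy, 28 mm (collar 34 mm) in diameter, 80 mm high; point 45 mm above its underside. Not to be moved.
- stud_bolt_mid (a point): Steel bolt standing head down in the caddy, shank 16 mm in diameter, 94 mm high; point 45 mm above its underside. Not to be moved.
- tape_measure: Yellow tape measure, 35 x 67 x 60 mm, standing on the bench. Not to be moved. Origin: centre of its underside.
- pliers: Pliers lying on the bench, 59 x 182 x 12 mm. Not to be moved. Origin: centre of the underside.
- solder_spool: Small spool of solder with blue flanges standing on the bench, 40 mm in diameter, 22 mm high. Not to be moved. Origin: centre of the underside.
There are look-alikes about, which are no part of the job. There is more than one size of the pointer_rod; the one meant has the size given above.

How it is judged:
On the way, in this order (a step that is already met when the one before it is completed fails the run):
1. the pointer rod is lifted clear of the caddy (height (world z) of rod_foot above 0.058 m), for 0.1 s.
2. the rod's foot is in the anchor, under the fork (horizontal distance between rod_foot and anchor_seat below 0.015 m and z of rod_foot in the frame of anchor_seat below 0.016 m and value of joint pointer_core below 0.03 m), for 0.2 s.
At the end, for the whole second after the job is handed in: The rod stands in the anchor's slot within 10 degrees of upright, its foot under the fork and within 15 mm of the seat on plan; the fingers hold it with the inner rod drawn out steadily to 35 to 46 mm (mark 40 mm), so that the foot pulls up on the anchor with more than 4 N (value of joint pointer_core between 0.035 and 0.046 m and not (velocity of joint pointer_core above 0.01 m/s) and velocity of joint pointer_core above -0.01 m/s and horizontal distance between rod_foot and anchor_seat below 0.015 m and z of rod_foot in the frame of anchor_seat below 0.016 m and angle between pointer_rod's own z axis and vertical below 0.17 rad and contact force between the fingers and pointer_rod above 2 N and contact force between pointer_rod and anchor above 4 N); the arm keeps its last pose, push and grip.
It fails at once if the rod is stretched well beyond its mark (over 55 mm) (value of joint pointer_core above 0.055 m).
It fails at once if another part in the caddy is moved by more than 30 mm (distance of any of bar_stock_mid, pipe_piece_mid, stud_bolt_mid from where it was at the start of the episode above 0.03 m).
It fails at once if the tape measure, the pliers or the solder spool is moved by more than 30 mm (distance of any of tape_measure, pliers, solder_spool from where it was at the start of the episode above 0.03 m).
It also fails if it takes over 45 s, if anything falls off the work surface, if the arm or the gripper's body presses on something with over 40 N, if the wrist force passes 120 N, or if a joint passes its speed limit or range.

### The arm

A 6-joint arm with a two-finger parallel gripper is mounted at the origin on a cart in front of the work surface, level with it; the furniture and walls round the work are solid. World frame = base frame: x ahead of the robot, y to its left, z up, the work surface at z = 0. Lengths are in m, angles in rad, forces in N, time in s.
With the tool pointing down it reaches from about 0.275 to 0.85 m from the base axis. Payload 19 kg.
Tool frame: the origin (TCP) lies midway between the tips of the shut fingers; the grasp point (between the pads) lies 19 mm behind it; z points along the fingers, y is the line along which they close (so a half turn about z gives the same grasp; the last joint's range is limited). The gripper opens to 85 mm and grips with 20 to 120 N. Pads are 22 mm wide; open, the fingers measure 114 mm over their backs; the gripper's body (76 mm by 85 mm) begins 54 mm behind the grasp point. The pads swing forward as they close: fully open they stand 13 mm farther back than shut.
Start: joints at [1.2, 0.15, 1.437, -0, 1.554, -0.134], TCP at [0.135, 0.559, 0.231] pointing down, gripper open.
Joint ranges: [-2.8, 2.8], [-0.68, 2.1], [0.12, 2.68], [-1.39, 4.53], [0.16, 2.79], [-2.81, 2.81]. Speed limits (rad/s): [1.89, 1.89, 2.22, 3.01, 3.01, 3.01].

### API

Orientations are given as a unit quaternion [x, y, z, w].
In Python, from station import r gives the robot as it stands.
- The arm moves only by the tool move_arm, never from a script. Its arguments are lists of equal length, an entry for each row: "dp": the shift along the tool's x, y, z in mm, a list of three; "twist": the turn about the tool's z in degrees. A call has 1 to 10 rows; each row shifts and turns the commanded pose from where the row before left it, along the tool's axes as they then stand; what a row does not reach is not made up. A row lasts 1/8 s, in which the tool goes at most 62.5 mm and 10.7 degrees, less where a joint would pass 70% of its speed; a pose out of reach is approached as far as the arm can. A call with a gripper value outside its range is refused whole. "fingers" is the finger opening in mm, from 0 to 85.4, set as the call begins (left out, the last holds). The fingers move at their own pace and stop on an object; "grip_force" is the grip in N (left out, the last holds). Time passes only in rows, so rows that do not move let the fingers close. It gives the time, the measured TCP pose, the force, the opening and the grip force at its end, in the units of the state.
- r.state(): the state, without advancing time (a new reading comes with each control period).
- r.capture(name): name is "scene" or "top" or "wrist"; returns (picture, depth): 420x560x3 uint8, blue, green, red; 420x560 float32, m along the optical axis (not along the pixel's ray), 0 where there is no reading.
- r.camera_model(name): a dict with "fx", "fy", "cx", "cy" (pixels), "dist_coeffs" ([k1, k2, p1, p2, k3] as OpenCV has them; the pictures are not rectified), "world_to_cam" (4x4, takes a point from world to camera coordinates). Camera axes: x right, y up, looking along -z (the intrinsics and any distortion apply to the point x, -y, -z); pixel columns grow to the right and rows downward; lengths in m; the calibration is good to about 2 mm. A picture is of the moment at which its call begins: read the wrist's pose just before it. camera_model takes no time and is no camera call; for the wrist camera it gives the pose at the moment of the call.
- r.close_job(): hands the job in; it is judged then, once.
The state is a dict: "clock": time; "joint_pos": joint angles; "joint_velocities": joint speeds; "tau": joint torques, N m; "eef_pos": TCP position; "tool_rot": TCP orientation; "wrist_force": force on the tool from outside, world axes, zero at the start; "wrist_torque": the same for the moment, N m; "gripper_width": opening from 0.0 (shut) to 1.0 (fully open); "grip_force": force on a finger pad.
Only numpy, scipy, OpenCV 4.12 (cv2) and the standard library are available. Lean on these libraries where they do the work, as an engineer would, in place of code of your own. Each camera call takes 0.05 s, during which the arm holds its last target. There are 200 camera calls.

## Working session

There is one attempt and no reset: what is moved stays moved. The work goes in short steps, Python scripts to look and compute and a tool call to move; the robot and the scene stay as the last step left them, time stands still between calls to the robot, and variables do not carry over. Pictures are saved under pics/ and viewed, at most 10 in all, crops included, and the job is handed in when it is done.

Besides the shell and the picture viewer there is one more tool, called after "Emit:" as name([rows], argument=value, ...), one row to a line, values as JSON. move_arm: Moves the arm, as the interface text tells. Its arguments: {"type":"object","properties":{"dp":{"type":"array"},"twist":{"type":"array"},"fingers":{"type":"number"},"grip_force":{"type":"number"}},"required":["dp","twist"]}

```bash
ls; mkdir -p pics; cat > h.py <<'E'
import numpy as np, cv2
from station import r
def cap(n):
    m=r.camera_model(n); im,d=r.capture(n); return im,d,m
def K(m): return np.array([[m['fx'],0,m['cx']],[0,m['fy'],m['cy']],[0,0,1.]])
def cloud(d,m):
    H,W=d.shape; v,u=np.mgrid[0:H,0:W]
    n=cv2.undistortPoints(np.stack([u,v],-1).reshape(-1,1,2).astype(float),K(m),np.array(m['dist_coeffs'])).reshape(H,W,2)
    P=np.stack([n[...,0]*d,-n[...,1]*d,-d,np.ones_like(d)],-1)
    return (P@np.linalg.inv(m['world_to_cam']).T)[...,:3]
def ray(u,v,m,z):
    n=cv2.undistortPoints(np.array([[[u,v]]],float),K(m),np.array(m['dist_coeffs']))[0,0]
    T=np.linalg.inv(m['world_to_cam']); o=T[:3,3]; d=T[:3,:3]@[n[0],-n[1],-1]
    return o+d*(z-o[2])/d[2]
def proj(p,m):
    c=m['world_to_cam']@np.append(p,1.); 
    return cv2.projectPoints(np.array([[c[0],-c[1],-c[2]]]),np.zeros(3),np.zeros(3),K(m),np.array(m['dist_coeffs']))[0].ravel()
E
python3 - <<'E'
from h import *
print(r.state())
for n in ['scene','top']:
    im,d,m=cap(n); cv2.imwrite(f'pics/{n}0.png',im); np.savez(f'{n}0.npz',im=im,d=d,P=cloud(d,m))
    print(n,np.linalg.inv(m['world_to_cam']).round(3).tolist(),(d>0).mean())
E
```

```text
pics
{'clock': 0.0, 'joint_pos': array([ 1.20001195e+00,  1.50972030e-01,  1.43799411e+00,  2.23021823e-06,
        1.55380895e+00, -1.34009154e-01]), 'joint_velocities': array([ 3.99681097e-04, -1.70359639e-03, -1.61706679e-04, -9.04485157e-04,
        1.82125399e-03,  6.50965659e-05]), 'tau': array([-1.29276930e-03, -7.13054824e+01, -5.70869923e+01, -2.03223717e-04,
        8.74460209e-03, -3.59866658e-05]), 'eef_pos': array([0.1348142 , 0.55872859, 0.2307018 ]), 'tool_rot': array([ 1.18111256e-01,  9.93000192e-01, -5.72209645e-04, -1.48722294e-04]), 'wrist_force': array([ 0.70634945, -0.21336695, -0.32161682]), 'wrist_torque': array([-0.02636939,  0.04321374,  0.06356343]), 'grip_force': 0.0, 'gripper_width': 0.998007093742939}
scene [[-0.755, 0.577, -0.312, 0.301], [-0.656, -0.664, 0.359, 0.09], [0.0, 0.476, 0.879, 0.939], [0.0, 0.0, 0.0, 1.0]] 0.9958375850340137
top [[0.01, 0.997, -0.071, 0.522], [-0.999, 0.008, -0.036, -0.26], [-0.036, 0.071, 0.997, 0.958], [0.0, 0.0, 0.0, 1.0]] 0.9957525510204082
```

View pics/scene0.png

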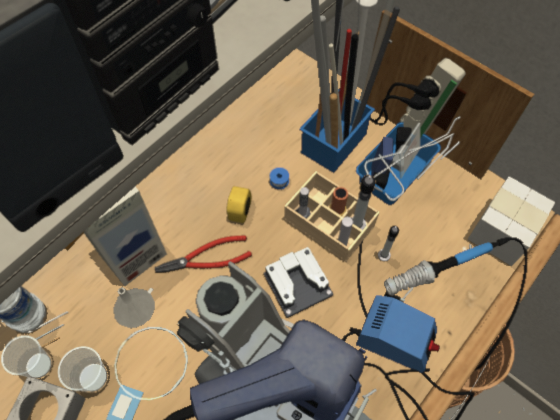

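View pics/top0.png

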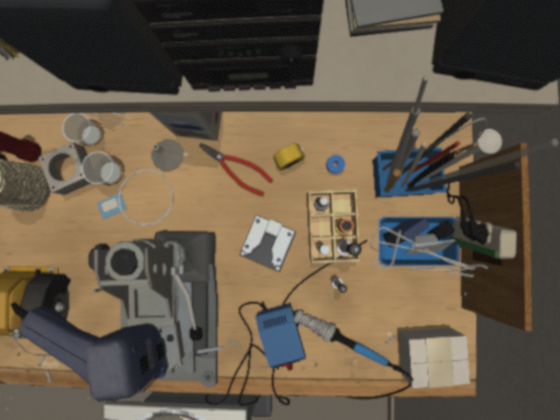

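The top view shows the anchor near (268,242), the caddy near (333,226), and the tall rod in the caddy's near-right cell at about (352,247). A shorter look-alike stands outside at (338,284). I'll zoom in and measure with depth.

```bash
python3 - <<'E'
from h import *
a=np.load('top0.npz'); b=np.load('scene0.npz')
c1=cv2.resize(a['im'][180:300,230:380],None,fx=4,fy=4,interpolation=cv2.INTER_CUBIC)
c2=cv2.resize(b['im'][165:315,255:405],None,fx=4,fy=4,interpolation=cv2.INTER_CUBIC)
cv2.imwrite('pics/c1.png',c1); cv2.imwrite('pics/c2.png',c2)
for n,z in (('top',a),('scene',b)):
    P=z['P']; x,y,h=P[...,0],P[...,1],P[...,2]
    reg=(x>.3)&(x<.75)&(y>-.5)&(y<-.1)
    # tall things near caddy
    for lo,hi in ((.14,.25),(.105,.14),(.075,.103)):
        mk=(reg&(h>lo)&(h<hi)).astype(np.uint8)
        k,l,s,_=cv2.connectedComponentsWithStats(mk)
        for i in range(1,k):
            if s[i,4]>8: 
                q=P[l==i]; print(n,lo,s[i].tolist(),np.median(q,0).round(3),q.min(0).round(3),q.max(0).round(3))
    # fork plate top: bright and z .03-.045
    g=z['im'].min(2)
    mk=(reg&(h>.03)&(h<.046)&(y>-.33)).astype(np.uint8)
    k,l,s,_=cv2.connectedComponentsWithStats(mk)
    for i in range(1,k):
        if s[i,4]>100:
            q=P[l==i]; print('plate',n,s[i].tolist(),np.median(q,0).round(3),q.min(0).round(3),q.max(0).round(3),cv2.minAreaRect((q[:,:2]*1000).astype(np.float32)))
E
```

```text
top 0.14 [409, 149, 24, 24, 138] [ 0.657 -0.475  0.208] [ 0.648 -0.489  0.14 ] [ 0.674 -0.462  0.25 ]
top 0.14 [390, 157, 18, 27, 251] [ 0.649 -0.437  0.21 ] [ 0.626 -0.463  0.14 ] [ 0.658 -0.426  0.248]
top 0.14 [419, 161, 20, 17, 132] [ 0.643 -0.495  0.204] [ 0.639 -0.5    0.14 ] [ 0.652 -0.493  0.249]
top 0.14 [347, 243, 15, 13, 151] [ 0.504 -0.368  0.17 ] [ 0.493 -0.382  0.148] [ 0.515 -0.358  0.182]
top 0.14 [201, 329, 2, 9, 15] [ 0.354 -0.101  0.192] [ 0.348 -0.102  0.19 ] [ 0.362 -0.1    0.196]
top 0.105 [409, 160, 4, 6, 14] [ 0.67  -0.486  0.119] [ 0.667 -0.487  0.106] [ 0.673 -0.484  0.138]
top 0.105 [399, 169, 4, 3, 9] [ 0.655 -0.465  0.129] [ 0.654 -0.469  0.115] [ 0.656 -0.459  0.139]
top 0.105 [407, 171, 5, 7, 21] [ 0.647 -0.48   0.123] [ 0.644 -0.485  0.106] [ 0.652 -0.477  0.14 ]
top 0.105 [389, 172, 4, 4, 10] [ 0.648 -0.446  0.12 ] [ 0.647 -0.449  0.105] [ 0.65  -0.443  0.135]
top 0.105 [415, 173, 6, 7, 20] [ 0.642 -0.498  0.125] [ 0.638 -0.499  0.106] [ 0.649 -0.496  0.139]
top 0.105 [389, 180, 7, 7, 21] [ 0.627 -0.447  0.12 ] [ 0.626 -0.455  0.106] [ 0.637 -0.441  0
[... 5881 characters left out ...]
46.6487274169922), (64.71172332763672, 30.46647834777832), 86.13652038574219)
plate scene [284, 209, 74, 47, 292] [ 0.539 -0.295  0.038] [ 0.475 -0.33   0.03 ] [ 0.622 -0.29   0.046] ((545.4418334960938, -295.1817932128906), (150.521728515625, 32.18916320800781), 14.709389686584473)
plate scene [265, 247, 64, 59, 1581] [ 0.527 -0.215  0.038] [ 0.466 -0.26   0.03 ] [ 0.572 -0.151  0.046] ((519.7213134765625, -206.2021026611328), (88.86711883544922, 87.34900665283203), 67.90739440917969)
plate scene [358, 338, 39, 19, 124] [ 0.332 -0.193  0.039] [ 0.3   -0.202  0.03 ] [ 0.365 -0.183  0.046] ((332.70965576171875, -192.99537658691406), (67.73604583740234, 1.9148154258728027), 16.302043914794922)
```

View pics/c1.png

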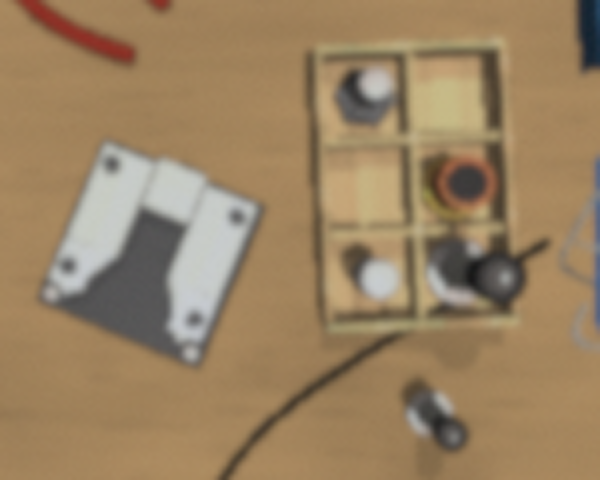

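View pics/c2.png

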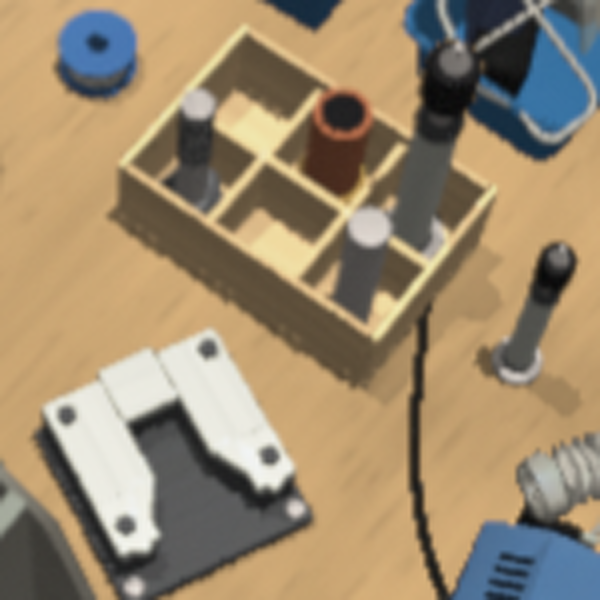

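The crops show the rod upright in its cell with its head free above the neighbours. The anchor's slot opens toward the robot, with yaw about −22°. Next I'll refine the anchor pose and check obstacle heights.

```bash
python3 - <<'E'
from h import *
for n,o,pts in (('top',(230,180),[(108,142,.038),(263,207,.038),(40,298,.01),(200,365,.01)]),('scene',(255,165),[(45,408,.038),(213,330,.038),(140,598,.01),(310,520,.01)])):
    m=r.camera_model(n)
    q=np.array([ray((u+.5)/4-.5+o[0],(v+.5)/4-.5+o[1],m,z)[:2] for u,v,z in pts])
    f=(q[0]+q[1])/2-(q[2]+q[3])/2; s=q[0]-q[1]; s2=q[2]-q[3]
    print(n,q.round(4).tolist(),'c',q.mean(0).round(4),'yaws',np.degrees([np.arctan2(f[1],f[0]),np.arctan2(-s[0],s[1]),np.arctan2(-s2[0],s2[1])]).round(1),np.linalg.norm(f),np.linalg.norm(s),np.linalg.norm(s2))
P=np.concatenate([np.load(f+'0.npz')['P'].reshape(-1,3) for f in('top','scene')])
print('max z on grid x .15-.7 (rows), y .5..-.5')
for x in np.arange(.15,.75,.05):
    print(round(x,2),[int(1000*max(P[(abs(P[:,0]-x)<.025)&(abs(P[:,1]-y)<.025)][:,2],default=-.001)) for y in np.arange(.5,-.51,-.05)])
# fine grid near approach
print('fine')
for x in np.arange(.36,.56,.02):
    print(round(x,2),[int(1000*max(P[(abs(P[:,0]-x)<.01)&(abs(P[:,1]-y)<.01)][:,2],default=-.001)) for y in np.arange(-.06,-.30,-.02)])
E
```

```text
top [[0.5704, -0.1818], [0.5368, -0.2641], [0.4866, -0.1435], [0.4516, -0.2309]] c [ 0.5113 -0.2051] yaws [-22.9 -22.2 -21.8] 0.09175728673823481 0.08887279165003587 0.09414449068994604
scene [[0.5697, -0.1807], [0.5373, -0.2599], [0.4856, -0.1487], [0.4513, -0.2267]] c [ 0.511 -0.204] yaws [-21.  -22.2 -23.7] 0.09110200635512623 0.08557729892219054 0.08524870639117978
max z on grid x .15-.7 (rows), y .5..-.5
0.15 [-1, -1, -1, -1, -1, -1, -1, 5, 5, 11, 14, 12, 11, 20, -16, 14, -63, -41, -14, -1, -1]
0.2 [-1, -1, 4, 5, 10, 6, 5, -1, -1, 26, 29, 32, 31, 31, 13, 16, 4, 5, 20, 52, 64]
0.25 [-1, -1, 5, 6, 13, 3, -1, -1, -1, -1, 80, 83, 33, 33, 79, 78, 46, 4, 5, 110, 107]
0.3 [-1, -1, 5, 4, 130, 164, 126, 5, 938, -1, 427, 426, 257, 31, 87, 85, 107, 112, 113, 112, 89]
0.35 [-1, -1, -1, -1, 172, 190, 120, 5, 83, 430, 431, 431, 257, 22, 89, 114, 119, 122, 108, 6, 86]
0.4 [-1, -1, -1, -1, 172, 174, 173, 5, 432, 434, 431, 430, 230, 19, 72, 114, 111, 115, 5, 5, 5]
0.45 [-1, -1, 48, 126, 148, 156, 155, -1, 413, 425, 371, 371, 243, 11, 40, 43, 59, 120, 77, 77, 71]
0.5 [-1, -1, 6, 5, 5, 5, 6, 5, 5,
[... 286 characters left out ...]
15, 13, 49, 5, 54, 567, 439, 441]
0.7 [-1, 0, 34, 149, 61, 63, 323, 328, 328, 327, 327, 327, 327, 326, 324, 327, 314, 26, 325, 428, 429]
fine
0.36 [429, 256, 201, 3, 13, 14, 81, 86, 89, 89, 114, 116]
0.38 [426, 256, 205, 4, 12, 18, 24, 71, 77, 80, 114, 114]
0.4 [418, 222, 35, 3, 5, 6, 3, 4, 4, 10, 9, 4]
0.42 [291, 235, 38, 5, 4, 4, 4, 5, 4, 4, 9, 8]
0.44 [349, 243, 36, 3, 3, 4, 5, 5, 5, 5, 4, 10]
0.46 [367, 250, 3, 4, 4, 4, 13, 13, 40, 39, 4, 3]
0.48 [372, 56, 4, 5, 14, 16, 13, 14, 44, 43, 4, 5]
0.5 [371, 57, 4, 4, 15, 46, 41, 15, 43, 41, 11, 4]
0.52 [256, 57, 5, 4, 3, 43, 41, 40, 41, 44, 957, 4]
0.54 [53, 43, 3, 3, 3, 41, 42, 41, 41, 43, 43, 4]
0.56 [4, 5, 4, 5, 5, 11, 45, 41, 41, 39, 4, 4]
```

The centre is (0.511, −0.2045) and the yaw is about −22.3°. A drill press up to 0.434 m high stands on the way, so I'll go over it.

Emit:
move_arm([
  [0, 0, -25],
  [0, 0, -50],
  [0, 0, -50],
  [0, 0, -50],
  [0, 0, -50],
  [0, 0, -50],
  [0, 0, -30],
  [0, 0, 0],
], twist=[0, 0, 0, 0, 0, 0, 0, 0], fingers=85)

```text
clock: 1.1
eef_pos: [0.135, 0.5592, 0.5378]
tool_rot: [0.118, 0.993, 0.001, 0.0]
wrist_force: [0.1, 0.7, 0.3]
gripper_width: 0.992
grip_force: 0.0
```

Emit:
move_arm([
  [-36, -28, 0],
  [-36, -28, 0],
  [-36, -28, 0],
  [-36, -28, 0],
  [-36, -28, 0],
  [-36, -28, 0],
  [-36, -28, 0],
  [-36, -28, 0],
  [-36, -28, 0],
  [-36, -28, 0],
], twist=[0, 0, 0, 0, 0, 0, 0, 0, 0, 0])

```text
clock: 2.35
eef_pos: [0.4199, 0.201, 0.5352]
tool_rot: [0.118, 0.993, -0.0, -0.001]
wrist_force: [-0.5, -0.1, 0.9]
gripper_width: 0.993
grip_force: 0.0
```

```bash
python3 - <<'E'
from h import *
s=r.state();print(s['eef_pos'],s['joint_pos'])
E
```

```text
[0.41986641 0.20100131 0.53517077] [ 2.80768601e-01  1.07644112e-02  9.69791048e-01 -4.44955484e-05
  2.16249252e+00 -1.05325892e+00]
```

Emit:
move_arm([
  [-9, -39, 0],
  [-9, -39, 0],
  [-9, -39, 0],
  [-9, -39, 0],
  [-9, -39, 0],
  [-9, -39, 0],
  [-9, -39, 0],
  [-9, -39, 0],
  [-9, -39, 0],
  [-9, -39, 0],
], twist=[0, 0, 0, 0, 0, 0, 0, 0, 0, 0])

```text
clock: 3.6
eef_pos: [0.4149, -0.1993, 0.5352]
tool_rot: [0.118, 0.993, 0.0, -0.001]
wrist_force: [-0.3, -0.1, 0.3]
gripper_width: 0.995
grip_force: 0.0
```

Emit:
move_arm([
  [-25, -29, 0],
  [-25, -29, 0],
  [-25, -29, 0],
  [-25, -29, 0],
  [-26, -28, 0],
  [0, 0, 40],
  [0, 0, 50],
  [0, 0, 50],
  [0, 0, 50],
  [0, 0, 30],
], twist=[0, 0, 0, 0, 0, 0, 0, 0, 0, 0])

```text
clock: 4.85
eef_pos: [0.503, -0.3667, 0.3123]
tool_rot: [0.118, 0.993, 0.001, -0.002]
wrist_force: [0.5, -0.6, -0.0]
gripper_width: 0.995
grip_force: 0.0
```

```bash
python3 - <<'E'
from h import *
s=r.state();print(s['eef_pos'],s['joint_pos'],s['wrist_force'])
im,d,m=cap('wrist'); P=cloud(d,m); cv2.imwrite('pics/w1.png',im)
print(np.linalg.inv(m['world_to_cam'])[:3,3], proj([.504,-.369,.17],m))
x,y,h=P[...,0],P[...,1],P[...,2]
mk=(d>0)&(h>.14)&(h<.2)&(abs(x-.504)<.04)&(abs(y+.369)<.04); q=P[mk]
print(mk.sum(), np.median(q,0),q.min(0),q.max(0))
for lo,hi in((.14,.15),(.15,.16),(.16,.169),(.172,.185)):
    a=q[(q[:,2]>lo)&(q[:,2]<hi)]
    if len(a): print(lo,len(a),a.min(0).round(4),a.max(0).round(4))
E
```

```text
[ 0.50301718 -0.36665347  0.31231262] [-7.53520772e-01  2.42255788e-01  1.16739662e+00 -7.84884416e-05
  1.73601634e+00 -2.08755702e+00] [ 0.463654   -0.62557293 -0.04005282]
[ 0.42948159 -0.34896891  0.45474311] [272.13898487 199.29330177]
575 [ 0.50222038 -0.36871347  0.16934274] [ 0.49340327 -0.38151255  0.14504902] [ 0.51682352 -0.35751835  0.18310108]
0.14 22 [ 0.4936 -0.3783  0.145 ] [ 0.5039 -0.3576  0.1498]
0.15 45 [ 0.4934 -0.3793  0.1503] [ 0.5041 -0.3578  0.1597]
0.16 167 [ 0.4934 -0.3815  0.1601] [ 0.5168 -0.3575  0.169 ]
0.172 115 [ 0.4991 -0.3754  0.172 ] [ 0.5102 -0.364   0.1831]
```

View pics/w1.png

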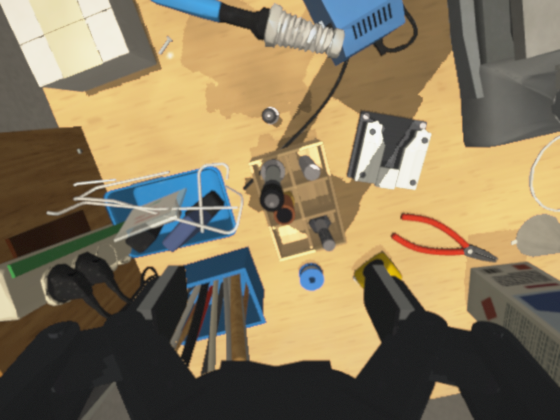

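The wrist view shows the rod head at (272,195), between the finger positions. The head is at (0.505, −0.3695). I'll descend and grasp.

Emit:
move_arm([
  [-2.6, -2.4, 20],
  [0, 0, 40],
  [0, 0, 40],
  [0, 0, 40],
  [0, 0, 25],
  [0, 0, 12],
  [0, 0, 0],
], twist=[0, 0, 0, 0, 0, 0, 0])

```text
clock: 5.78
eef_pos: [0.5057, -0.3703, 0.1392]
tool_rot: [0.118, 0.993, 0.0, -0.0]
wrist_force: [0.9, 0.6, -0.2]
gripper_width: 0.99
grip_force: 0.0
```

Emit:
move_arm([
  [0, 0, 0],
  [0, 0, 0],
  [0, 0, 0],
  [0, 0, 0],
  [0, 0, 0],
  [0, 0, 0],
  [0, 0, 0],
  [0, 0, 0],
], twist=[0, 0, 0, 0, 0, 0, 0, 0], fingers=0, grip_force=70)

```text
clock: 6.78
eef_pos: [0.506, -0.3706, 0.14]
tool_rot: [0.118, 0.993, -0.0, 0.0]
wrist_force: [-1.1, 0.0, 6.1]
gripper_width: 0.262
grip_force: 68.5
```

Emit:
move_arm([
  [0, 0, -8],
  [0, 0, -15],
  [0, 0, -25],
  [0, 0, -25],
  [0, 0, -25],
  [0, 0, -20],
  [0, 0, -7],
  [0, 0, 0],
  [0, 0, 0],
], twist=[0, 0, 0, 0, 0, 0, 0, 0, 0])

```text
clock: 7.9
eef_pos: [0.5057, -0.3703, 0.2635]
tool_rot: [0.118, 0.993, 0.0, -0.001]
wrist_force: [0.2, -0.1, -1.7]
gripper_width: 0.264
grip_force: 68.6
```

```bash
python3 - <<'E'
from h import *
s=r.state();print(s['eef_pos'],s['wrist_force'],s['gripper_width'])
im,d,m=cap('scene'); P=cloud(d,m)
print(proj([s['eef_pos'][0],s['eef_pos'][1],.12],m))
cv2.imwrite('pics/s2.png',cv2.resize(im[60:310,200:480],None,fx=2.4,fy=2.4))
E
```

```text
[ 0.5056593  -0.3702813   0.26348455] [ 0.16882449 -0.06561474 -1.70673345] 0.2636691805665014
[364.01546551 194.96685403]
```

View pics/s2.png

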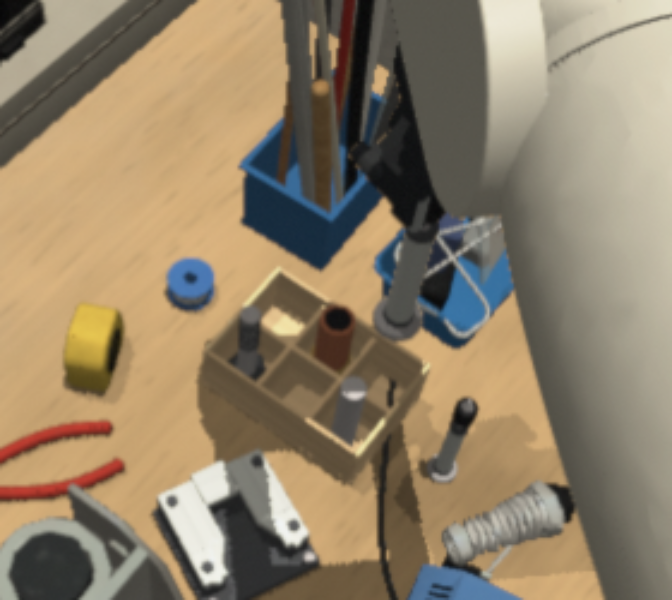

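The rod is lifted cleanly, and the tube is hanging upright at about (400,300) in the crop with the other parts undisturbed. I'll carry it to a staging point in front of the slot mouth.

Emit:
move_arm([
  [10, 15, 0],
  [18, 29, 0],
  [18, 29, 0],
  [18, 29, 0],
  [18, 29, 0],
  [17, 28, 0],
  [9.5, 15, 0],
  [0, 0, 20],
  [0, 0, 35],
  [0, 0, 15],
], twist=[0, 0, 0, 0, 0, 0, 0, 0, 0, 0])

```text
clock: 9.2
eef_pos: [0.4407, -0.1757, 0.1925]
tool_rot: [0.118, 0.993, 0.0, -0.001]
wrist_force: [1.1, 0.0, -1.9]
gripper_width: 0.261
grip_force: 68.7
```

```bash
python3 - <<'E'
from h import *
s=r.state();print(s['eef_pos'],s['wrist_force'],s['gripper_width'])
for n in('scene','top','wrist'):
    im,d,m=cap(n); P=cloud(d,m); print(n,proj(s['eef_pos']-[0,0,.136],m))
    np.savez(n+'3.npz',im=im,P=P)
    x,y,h=P[...,0],P[...,1],P[...,2]; e=s['eef_pos']
    for lo,hi in((e[2]-.138,e[2]-.125),(e[2]-.12,e[2]-.09),(e[2]-.09,e[2]-.05),(e[2]-.05,e[2]-.02)):
        q=P[(d>0)&(h>lo)&(h<hi)&(abs(x-e[0])<.04)&(abs(y-e[1])<.04)]
        if len(q)>5: print(n,round(lo,3),len(q),np.percentile(q,3,axis=0).round(4),np.percentile(q,97,axis=0).round(4))
a=np.load('scene3.npz')['im'];b=np.load('wrist3.npz')['im']
cv2.imwrite('pics/s3.png',np.hstack([cv2.resize(a[180:340,220:420],(500,400)),b[0:400:2,0::2].repeat(2,0)[:, :300]][:1]))
cv2.imwrite('pics/w3.png',b)
E
```

```text
[ 0.44066169 -0.17565653  0.19251867] [ 1.05047163  0.02006844 -1.92483733] 0.26142239049384863
scene [320.63240822 310.70250388]
scene 0.055 133 [ 0.4247 -0.1786  0.059 ] [ 0.4566 -0.1584  0.0667]
scene 0.073 53 [ 0.4317 -0.1705  0.0737] [ 0.4467 -0.1653  0.1009]
scene 0.103 37 [ 0.4353 -0.1689  0.1042] [ 0.4474 -0.1651  0.1341]
top [252.04665134 277.51428116]
top 0.055 33 [ 0.4382 -0.1923  0.0577] [ 0.4545 -0.1759  0.0649]
wrist [274.54749853 199.03363094]
wrist 0.055 563 [ 0.4228 -0.1907  0.0603] [ 0.4504 -0.1583  0.0661]
wrist 0.073 205 [ 0.43   -0.1827  0.0738] [ 0.4378 -0.1651  0.1017]
wrist 0.103 416 [ 0.43   -0.1828  0.1042] [ 0.438  -0.1652  0.1416]
wrist 0.143 447 [ 0.43   -0.1825  0.1433] [ 0.4376 -0.1653  0.1697]
```

View pics/s3.png

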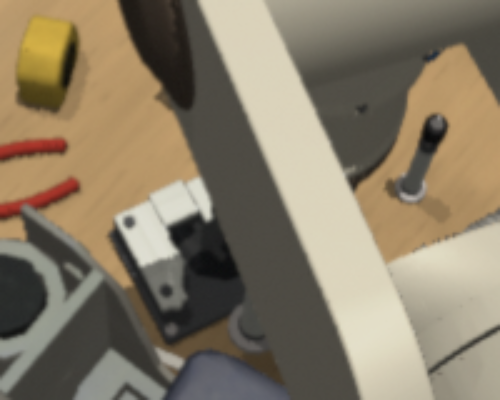

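```bash
python3 - <<'E'
from h import *
t=np.radians(-22.3);u=np.array([np.cos(t),np.sin(t)]);v=np.array([-u[1],u[0]]);C=np.array([.511,-.2045])
for n in('wrist3','top0','scene0','wrist3d'):
    try: P=np.load(n+'.npz')['P'].reshape(-1,3)
    except Exception: continue
    P=P[(P[:,2]>.034)&(P[:,2]<.043)]
    L=np.c_[(P[:,:2]-C)@u,(P[:,:2]-C)@v]; L=L[(abs(L)<.06).all(1)]
    print(n,len(L),'x range',np.percentile(L[:,0],[1,99]).round(4),'y',np.percentile(L[:,1],[1,99]).round(4))
    for x in(-.02,-.01,0,.01):
        b=L[abs(L[:,0]-x)<.005][:,1]; lo=b[b<0];hi=b[b>0]
        if len(lo) and len(hi): print(' x',x,'slot',np.percentile(lo,96).round(4),np.percentile(hi,4).round(4),'outer',lo.min().round(4),hi.max().round(4))
    b=L[(abs(L[:,1])<.008)][:,0]
    if len(b): print(' slot end',np.percentile(b,4).round(4))
E
```

```text
wrist3 918 x range [-0.0343  0.0072] y [-0.0412  0.0454]
 x -0.02 slot -0.0197 0.0301 outer -0.0416 0.0461
 x -0.01 slot -0.0165 0.0316 outer -0.0415 0.035
top0 1145 x range [-0.0335  0.0474] y [-0.0421  0.0445]
 x -0.02 slot -0.0203 0.0231 outer -0.0427 0.0451
 x -0.01 slot -0.0162 0.0177 outer -0.0425 0.0447
 x 0 slot -0.0139 0.0165 outer -0.0424 0.045
 x 0.01 slot -0.0147 0.0163 outer -0.0427 0.0451
 slot end 0.0228
scene0 1508 x range [-0.0313  0.0502] y [-0.0414  0.0454]
 x -0.02 slot -0.0209 0.0247 outer -0.042 0.0456
 x -0.01 slot -0.0154 0.0204 outer -0.0422 0.046
 x 0 slot -0.0128 0.0172 outer -0.0419 0.046
 x 0.01 slot -0.0132 0.0168 outer -0.0422 0.0458
 slot end 0.0249
```

View pics/w3.png

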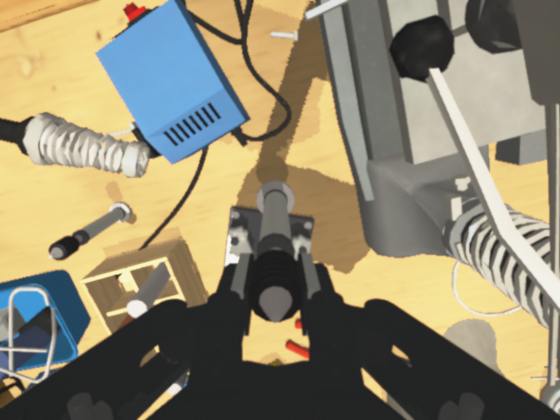

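The slot's centre line is about 1.7 mm off my first estimate, and the rod is already aligned with it to within 1 mm. Next I'll lower it to gap height, then slide it in.

Emit:
move_arm([
  [0, 0, 12],
  [0, 0, 18],
  [0, 0, 9],
  [0, 0, 2.5],
  [0, 0, 0],
  [0, 0, 0],
], twist=[0, 0, 0, 0, 0, 0])

```text
clock: 10.1
eef_pos: [0.4414, -0.176, 0.1534]
tool_rot: [0.118, 0.993, -0.0, 0.0]
wrist_force: [0.3, 0.5, -1.9]
gripper_width: 0.261
grip_force: 68.7
```

Emit:
move_arm([
  [-6, -0.9, 0],
  [-10, -1.5, 0],
  [-10, -1.5, 0],
  [-9, -1.3, 0],
  [-6, -0.8, 0],
  [0, 0, 0],
], twist=[0, 0, 0, 0, 0, 0])

```text
clock: 10.85
eef_pos: [0.4799, -0.1914, 0.1526]
tool_rot: [0.118, 0.993, 0.0, -0.0]
wrist_force: [0.1, 0.2, -2.2]
gripper_width: 0.261
grip_force: 68.7
```

Emit:
move_arm([
  [-5, -0.7, 0],
  [-8, -1.2, 0],
  [-8, -1.2, 0],
  [-8, -1.2, 0],
  [-7, -1, 0],
  [-5, -0.6, 0],
  [0, 0, 0],
  [0, 0, 0],
  [0, 0, 0],
], twist=[0, 0, 0, 0, 0, 0, 0, 0, 0])

```text
clock: 11.98
eef_pos: [0.518, -0.2066, 0.1529]
tool_rot: [0.118, 0.993, -0.0, 0.0]
wrist_force: [-0.4, -0.2, -1.0]
gripper_width: 0.258
grip_force: 68.7
```

```bash
python3 - <<'E'
from h import *
s=r.state();print(s['eef_pos'],s['wrist_force'],s['wrist_torque'],s['gripper_width'])
e=s['eef_pos']
for n in('scene','top','wrist'):
    im,d,m=cap(n); P=cloud(d,m)
    print(n,'foot',proj([e[0],e[1],.024],m),'mouth',proj([e[0],e[1],.138],m)); cv2.imwrite(f'pics/{n}4.png',im)
    x,y,h=P[...,0],P[...,1],P[...,2]
    for lo,hi in((.045,.08),(.08,.13)):
        q=P[(d>0)&(h>lo)&(h<hi)&(abs(x-e[0])<.03)&(abs(y-e[1])<.03)]
        if len(q)>5: print(n,lo,len(q),np.percentile(q,3,axis=0).round(4),np.percentile(q,97,axis=0).round(4))
E
```

```text
[ 0.51796865 -0.20659541  0.15289734] [-0.43452544 -0.19271839 -1.03771165] [-0.04157456  0.03115803  0.0406041 ] 0.25818599648888035
scene foot [296.95512825 277.01741137] mouth [298.92143104 250.76298113]
scene 0.045 20 [ 0.5142 -0.1994  0.0469] [ 0.5247 -0.1961  0.0686]
top foot [268.3802356  240.02550628] mouth [264.93114209 240.26456946]
wrist foot [274.57674599 200.97766326] mouth [274.4560903 255.8285982]
wrist 0.045 283 [ 0.5075 -0.2135  0.0461] [ 0.5154 -0.1961  0.0788]
wrist 0.08 693 [ 0.5074 -0.2136  0.0818] [ 0.5153 -0.1962  0.1278]
```

The tube stands at the seat, at (0.5175, −0.205). I'll pull up gently now and watch the force.

Emit:
move_arm([
  [0, 0, -3],
  [0, 0, -3],
  [0, 0, -4],
  [0, 0, -4],
  [0, 0, 0],
  [0, 0, 0],
  [0, 0, 0],
], twist=[0, 0, 0, 0, 0, 0, 0], grip_force=90)

```text
clock: 13.0
eef_pos: [0.518, -0.2066, 0.1667]
tool_rot: [0.118, 0.993, -0.0, -0.0]
wrist_force: [-0.2, 0.6, -6.7]
gripper_width: 0.257
grip_force: 88.3
```

Emit:
move_arm([
  [0, 0, -4],
  [0, 0, -5],
  [0, 0, -5],
  [0, 0, -4],
  [0, 0, -2],
  [0, 0, 0],
  [0, 0, 0],
  [0, 0, 0],
], twist=[0, 0, 0, 0, 0, 0, 0, 0])

```text
clock: 14.0
eef_pos: [0.518, -0.2066, 0.1866]
tool_rot: [0.118, 0.993, -0.0, -0.0]
wrist_force: [-0.3, -0.6, -11.0]
gripper_width: 0.252
grip_force: 88.4
```

Emit:
move_arm([
  [0, 0, -3],
  [0, 0, -4],
  [0, 0, -3],
  [0, 0, -1.5],
  [0, 0, 0],
  [0, 0, 0],
  [0, 0, 0],
], twist=[0, 0, 0, 0, 0, 0, 0])

```text
clock: 14.88
eef_pos: [0.5181, -0.2066, 0.1982]
tool_rot: [0.118, 0.993, -0.0, -0.0]
wrist_force: [-1.2, -0.1, -12.8]
gripper_width: 0.257
grip_force: 88.5
```

```bash
python3 - <<'E'
from h import *
fs=[]
for i in range(6):
    s=r.state(); im,d,m=cap('wrist'); fs.append(s['wrist_force'])
e=s['eef_pos'];print(e,np.mean(fs,0),np.std(fs,0),s['gripper_width'])
for z in (.13,.14,.15,.16,.17): print(z,proj([.5175,-.2055,z],m))
a=im[140:300,214:334]; cv2.imwrite('pics/w5.png',cv2.resize(a,None,fx=3.6,fy=3.6,interpolation=cv2.INTER_CUBIC))
E
```

```text
[ 0.51809587 -0.20661237  0.1982807 ] [ -0.36014433  -0.57440678 -12.76447636] [0.47936824 0.56931285 0.3318843 ] 0.2568459009850748
0.13 [275.84038413 222.50868442]
0.14 [275.88907353 227.35375443]
0.15 [275.94229368 232.65066263]
0.16 [276.0007043 238.4653547]
0.17 [276.06509892 244.87718463]
```

View pics/w5.png

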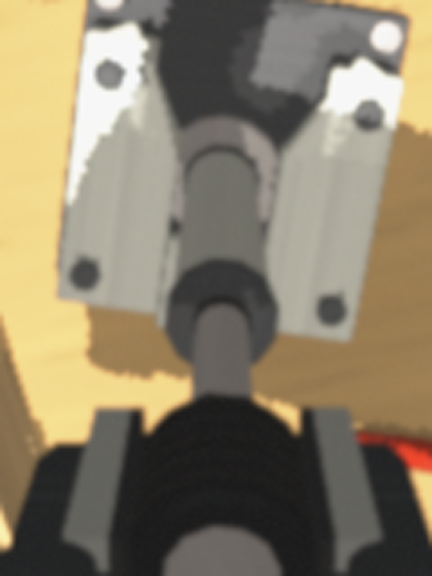

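```bash
python3 - <<'E'
from h import *
im,d,m=cap('wrist'); g=cv2.cvtColor(im,6)
c=np.linalg.inv(m['world_to_cam'])[:3,3]; w=c[:2]-[.5175,-.2055]; w/=np.linalg.norm(w)
for z in (.142,.144,.1475,.15,.155,.16): print(z,proj([.5175+.005*w[0],-.2055+.005*w[1],z],m).round(1))
for v in range(206,256): print(v,g[v,268:284].tolist())
E
```

```text
0.142 [275.8 221.5]
0.144 [275.8 222.5]
0.1475 [275.9 224.3]
0.15 [275.9 225.6]
0.155 [275.9 228.3]
0.16 [275.9 231.1]
206 [113, 113, 112, 111, 111, 112, 111, 112, 112, 112, 112, 113, 113, 112, 112, 112]
207 [113, 112, 112, 113, 111, 112, 111, 112, 112, 113, 113, 113, 113, 113, 112, 111]
208 [113, 112, 112, 112, 112, 111, 112, 112, 111, 112, 113, 113, 113, 112, 111, 112]
209 [112, 113, 112, 111, 111, 112, 111, 111, 112, 112, 113, 113, 113, 113, 112, 111]
210 [113, 112, 111, 109, 109, 108, 108, 109, 110, 109, 111, 111, 111, 111, 112, 112]
211 [112, 109, 105, 99, 96, 94, 93, 95, 96, 98, 99, 101, 104, 107, 110, 111]
212 [106, 99, 89, 79, 72, 68, 68, 70, 71, 74, 77, 81, 85, 92, 102, 109]
213 [88, 77, 68, 60, 56, 54, 54, 56, 55, 57, 57, 60, 62, 70, 84, 96]
214 [65, 58, 56, 54, 54, 54, 53, 55, 54, 54, 54, 53, 55, 56, 65, 76]
215 [54, 54, 56, 55, 55, 56, 55, 55, 56, 57, 55, 55, 54, 55, 56, 59]
216 [54, 55, 56, 56, 56, 54, 56, 55, 56, 56, 55, 55, 56, 56, 55, 54]
217 [56, 56, 56, 56, 55, 55, 55, 56, 55, 55, 55, 56, 54, 55, 55, 56]
218 [56, 54, 55, 54, 55, 55, 55, 56, 55, 55, 55, 55, 55, 56, 5
[... 1927 characters left out ...]
46 [107, 99, 100, 100, 100, 100, 98, 98, 98, 98, 98, 97, 98, 98, 100, 110]
247 [109, 98, 98, 98, 98, 98, 97, 98, 97, 97, 97, 97, 97, 97, 99, 108]
248 [108, 96, 92, 87, 85, 87, 88, 89, 91, 93, 95, 94, 94, 95, 97, 105]
249 [98, 82, 73, 63, 62, 65, 68, 69, 72, 77, 78, 80, 80, 82, 84, 100]
250 [79, 59, 47, 40, 38, 39, 42, 42, 44, 47, 49, 53, 52, 54, 61, 83]
251 [52, 38, 32, 31, 31, 30, 30, 29, 31, 31, 32, 34, 34, 37, 37, 55]
252 [35, 31, 30, 28, 29, 27, 28, 31, 28, 30, 29, 29, 30, 30, 31, 33]
253 [29, 28, 27, 30, 26, 28, 28, 29, 28, 28, 28, 28, 29, 28, 29, 28]
254 [28, 28, 28, 30, 29, 28, 29, 30, 28, 28, 28, 29, 29, 29, 28, 29]
255 [29, 30, 32, 29, 30, 31, 30, 30, 30, 31, 30, 29, 30, 28, 30, 28]
```

The dark ring shows just at the tube mouth, at rows 222–224 where z = 0.144–0.1475 projects. I'll do one last check using the edge of the head's underside.

```bash
python3 - <<'E'
from h import *
m=r.camera_model('wrist'); c=np.linalg.inv(m['world_to_cam'])[:3,3]; w=c[:2]-[.5175,-.2055]; w/=np.linalg.norm(w)
for dr in (.034,.037,.04,.043,.046):
    p=[proj([.5175+.012*w[0],-.2055+.012*w[1],.160+dr],m)[1], proj([.5175+.0112*w[0],-.2055+.0112*w[1],.144],m)[1]]; print(dr,np.round(p,2))
s=r.state();print(s['eef_pos'],s['wrist_force'],s['clock'])
E
```

```text
0.034 [242.36 213.81]
0.037 [244.72 213.81]
0.04 [247.16 213.81]
0.043 [249.7  213.81]
0.046 [252.33 213.81]
[ 0.51808786 -0.20663464  0.19831446] [  0.25716573  -0.52974211 -12.92510318] 15.225
```

The head edge and the ring suggest about 42 mm, and the force suggests about 40.5 mm. I'll ease back 1.5 mm to sit in the middle of the band.

Emit:
move_arm([
  [0, 0, 0.8],
  [0, 0, 0.7],
  [0, 0, 0],
  [0, 0, 0],
  [0, 0, 0],
  [0, 0, 0],
], twist=[0, 0, 0, 0, 0, 0])

```text
clock: 15.98
eef_pos: [0.5181, -0.2066, 0.1968]
tool_rot: [0.118, 0.993, -0.0, -0.0]
wrist_force: [-0.6, -0.4, -12.7]
gripper_width: 0.255
grip_force: 88.5
```

```bash
python3 - <<'E'
from h import *
s=r.state();print(s['eef_pos'],s['wrist_force'],s['grip_force'])
print(r.close_job())
E
```

```text
[ 0.51808926 -0.20662824  0.19681851] [ -0.58719342  -0.40757536 -12.67139305] 88.51441383361816
the job is handed in; nothing more can be done
None
```

The job is handed in at about 16 s, with the rod's foot caught under the fork and its head held drawn out to about 40 mm (my estimate from the camera and the wrist force); no verdict came back.

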